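Turn the breakfast board over against the toaster and set the cup on it

ROBOT

A 6-joint arm with a two-finger parallel gripper is mounted at the origin on a cart in front of the work surface, level with it; the furniture and walls round the work are solid. World frame = base frame: x ahead of the robot, y to its left, z up, the work surface at z = 0. Lengths are in mm, angles in rad, forces in N, time in s.
With the tool pointing down it reaches from about 350 to 725 mm from the base axis. Payload 6 kg.
Tool frame: the origin (TCP) lies at the very end of the fingers, on their centre line; the grasp point (between the pads) lies 19 mm behind it; z points along the fingers, y is the line along which they close (so a half turn about z gives the same grasp; the last joint's range is limited). The gripper opens to 85 mm and grips with 20 to 120 N. Pads are 22 mm wide; open, the fingers measure 114 mm over their backs; the gripper's body (76 mm by 85 mm) begins 54 mm behind the grasp point. The pads swing forward as they close: fully open they stand 13 mm farther back than shut.
Start: joints at [-0.902, 0.04, 0.085, 0, -1.615, -0.334], TCP at [197.156, -566.659, 231.261] pointing down, gripper open.
Joint ranges: [-2.56, 2.56], [-1.29, 2.01], [-1.08, 1.49], [-3.29, 1.98], [-2.81, -0.18], [-2.99, 2.99]. Speed limits (rad/s): [2.57, 2.57, 3.01, 3.14, 3.14, 3.14].

INTERFACE

Orientations are given as a rotation vector (axis times angle).
In Python, from cell import manip, optics, finder gives the robot as it stands.
- The arm moves only by the tool play_rows, never from a script. Its argument "targets" is text: rows parted by semicolons, each of 7 numbers parted by spaces: the turn, a rotation vector about the world's x, y, z in rad, then the shift along the world's x, y, z in mm, then the finger opening in mm, from 0 to 85.4. A call has 1 to 20 rows; each row is the pose to reach, as a shift and turn from the pose commanded when the call began; what a row does not reach only later rows make up. A row lasts 1/8 s, in which the tool goes at most 62.5 mm and 10.7 degrees, less where a joint would pass 70% of its speed; a pose out of reach is approached as far as the arm can. A call with a gripper value outside its range is refused whole. The fingers move at their own pace and stop on an object; the grip force is fixed at half the most. Time passes only in rows, so rows that repeat a pose let the fingers close. It gives the time, the measured TCP pose, the force, the opening and the grip force at its end, in the units of the state.
- manip.get_state(): the state, without advancing time (a new reading comes with each control period).
- optics.read_camera(name): name is "side" or "top"; returns (picture, depth): 384x512x3 uint8, red, green, blue; 384x512 float32, mm along the optical axis (not along the pixel's ray), 0 where there is no reading.
- optics.camera_model(name): a dict with "K" (3x3 intrinsics, pixels), "T" (4x4, takes a point from camera to world coordinates). Camera axes: x right, y down, z forward; pixel columns grow to the right and rows downward; lengths in mm; the calibration is good to about 2 mm. A picture is of the moment at which its call begins. camera_model takes no time and is no camera call.
- manip.hand_in(): hands the job in; it is judged then, once.
Trained networks look in the newest picture that a camera, given by its name, has taken for a name from the list of things; names that differ only in an ending like _2 or _b are one class to them, and where a whole thing is asked for, a point or a joint stands for the part that bears it (a point fixed in the world has none). Each returns a list of dicts, best first, with "p" (0 to 1); they miss things now and then, are a little off and sometimes report something else, mostly with a low value. They report only what shows in the picture. A call takes as long as a camera call.
- finder.spot_in(label, camera): "centre" ([column, row] in pixels, amid what is visible of it).
The state is a dict: "time_s": time; "qpos": joint angles; "joint_vel": joint speeds; "tau": joint torques, N m; "eef_pos": TCP position; "orientation": TCP orientation; "force": force on the tool from outside, world axes, zero at the start; "moment": the same for the moment, N m; "finger_gap": opening from 0.0 (shut) to 1.0 (fully open); "grasp_force": force on a finger pad.
Only numpy, scipy, OpenCV 4.12 (cv2) and the standard library are available. Lean on these libraries where they do the work, as an engineer would, in place of code of your own. Each camera call takes 0.05 s, during which the arm holds its last target. There are 200 camera calls.

TASK

The wooden breakfast board was left to dry leaning against the toaster with its rubber feet facing out. Push its low end in towards the toaster until the board stands up on end against it, without shoving the toaster along, then tip it over towards the hob and lay it down gently on its four feet on the worktop between toaster and hob, touching neither. Then move the cup from the hob onto the board, upright, and leave the other things standing where they are.

Things in the scene. Friction and masses are not known exactly. Their poses are not given: they have to be found in the camera images.
- board: Pale beech breakfast board, 230 mm long (x), 160 wide (y), 15 thick, about 0.38 kg. Underside: four black rubber feet, 18 mm wide, 6 high, at x = +-93, y = +-58 mm. Top face (its z): a groove round the border. Origin: middle of the underside, at the ends of the feet (wood is z = 6 to 21 mm). At the start it leans about 45 degrees on the toaster, feet outwards, groove side in; laid rightly, z is up.
- board_low_end (a point): Middle of the board's end face at x = -115 mm (half thickness): the end that at the start is down on the worktop, about 163 mm out from the toaster's side.
- board_high_end (a point): Middle of the board's end face at x = +115 mm (half thickness): at the start it touches the toaster's side about 160 mm up. With the board standing on its low end it is 230 mm up, 48 mm above the toaster's top, and can be pinched from above.
- toaster: Brushed steel toaster, loose, 2.6 kg, 182 mm high, 291 long (y), 167 wide (x), long side roughly along the robot's x axis, levers towards the robot. Origin: middle of the underside. Its flat side at local x = +83 mm, 15 to 181 mm up, y = -131 to 145 mm, faces the hob; the board leans on it. Friction with worktop and board is about 0.6, so it slides at some 13 N.
- hob: Black glass hob, off and cold, fixed, its top 5 mm above the worktop: 427 mm (x) by 576 mm (y). Origin at its middle at worktop level; its left edge, towards the toaster, is at local y = +288 mm. The worktop's front edge is at world x = 0.343 m; wall cupboards hang from 0.48 m above the worktop, from world x = 0.60 m on.
- cup: White china cup, 50 mm high, rim 62 mm wide, foot 44 mm wide, 0.125 kg, standing on the hob. Origin on the level of the underside, 14 mm off the bowl's axis. The handle (14 mm thick) sticks out along local -y to y = -44 mm, 15 to 48 mm up. The wall flares towards the rim; it can be gripped across the bowl along local x.
- cup_center (a point): centre of the underside of the cup's round bowl (14 mm along local +y from the cup's origin)
- timer: Round wind-up egg timer, 63 mm wide, 58 mm high, standing on the worktop behind the work; a bystander. Origin at the middle of its underside.
- spoon: Steel teaspoon, 130 mm long, lying on the worktop behind the work; a bystander. Origin at its middle on the underside.
- dish: Small round stoneware bowl, dark outside, pale inside, 90 mm wide, 35 mm high, standing on the hob; a bystander. Origin at the middle of its underside.

How it is judged (in metres and radians):
On the way, in this order (a step that is already met when the one before it is completed fails the run):
1. the board stands up on its low end against the toaster (within 13 degrees of upright, low end within 60 mm of the toaster's side) (angle between board's own z axis and vertical between 1.3 and 1.8 rad and x of board_low_end in the frame of toaster below 0.143 m and height (world z) of board_low_end below 0.03 m), for 0.2 s.
2. the board lies still and flat on its four feet on the worktop (angle between board's own z axis and vertical below 0.04 rad and height (world z) of board below 0.004 m and linear speed of board below 0.03 m/s and contact force between board and the fingers below 0.2 N), for 0.2 s.
At the end, for the whole second after the job is handed in: The board lies flat on its four feet (within 2 degrees) on the worktop, touching neither toaster nor hob; the cup stands upright on it with its whole foot on the wood; board and cup are at rest (angle between board's own z axis and vertical below 0.04 rad and height (world z) of board below 0.004 m and contact force between board and toaster below 0.1 N and contact force between board and hob below 0.1 N and angle between cup's own z axis and vertical below 0.08 rad and x of cup_center in the frame of board between -0.092 and 0.092 m and y of cup_center in the frame of board between -0.057 and 0.057 m and z of cup_center in the frame of board between 0.017 and 0.025 m and linear speed of each of cup, board below 0.02 m/s).
It fails at once if the toaster is shoved more than 20 mm (distance of toaster from where it was at the start of the episode above 0.02 m).
It fails at once if the board is let fall instead of laid down (it turns faster than 8 rad/s, as after a free fall from about 30 degrees) (angular speed of board above 8 rad/s).
It fails at once if the cup is tipped over (angle between cup's own z axis and vertical above 0.6 rad).
It fails at once if a bystander (small bowl, timer, spoon) is moved more than 20 mm (distance of any of dish, timer, spoon from where it was at the start of the episode above 0.02 m).
It also fails if it takes over 72 s, if anything falls off the work surface, if the arm or the gripper's body presses on something with over 40 N, if the wrist force passes 120 N, or if a joint passes its speed limit or range.

## Working session

There is one attempt and no reset: what is moved stays moved. The work goes in short steps, Python scripts to look and compute and a tool call to move; the robot and the scene stay as the last step left them, time stands still between calls to the robot, and variables do not carry over. Pictures are saved under pics/ and viewed, at most 10 in all, crops included, and the job is handed in when it is done.

Besides the shell and the picture viewer there is one more tool, called after ">>>" by a JSON object that holds its "fn" and its "kwargs", one argument or row to a line. play_rows: Moves the arm, as the interface text tells. Its arguments: {"type":"object","properties":{"targets":{"type":"string"}},"required":["targets"]}

```bash
mkdir -p pics
cat > h.py <<'E'
import numpy as np, cv2
from cell import manip, optics, finder
from scipy.spatial.transform import Rotation as R
def cloud(name):
    im,d=optics.read_camera(name); m=optics.camera_model(name); K=np.array(m["K"]);T=np.array(m["T"])
    v,u=np.indices(d.shape); P=np.stack([(u-K[0,2])*d/K[0,0],(v-K[1,2])*d/K[1,1],d],-1)
    W=P@T[:3,:3].T+T[:3,3]; W[d<=0]=np.nan
    return im,W
def save(im,fn): cv2.imwrite(fn,cv2.cvtColor(im,cv2.COLOR_RGB2BGR))
E
python3 - <<'E'
from h import *
s=manip.get_state(); print(s)
ims=[]
for n in("side","top"):
    im,W=cloud(n); np.save(n+"0.npy",W); save(im,f"pics/{n}0.png")
    print(n,np.round(np.array(optics.camera_model(n)["T"]),2).tolist())
    for l in("board","board_low_end","board_high_end","toaster","cup","dish","timer","spoon"):
        r=finder.spot_in(l,n)
        for q in r[:1]:
            c=q["centre"]; print(l,np.round(q["p"],2),np.round(c),np.round(W[int(c[1]),int(c[0])]))
E
```

```text
{'time_s': 0.0, 'qpos': array([-9.02264713e-01,  4.08738368e-02,  8.38126268e-02, -4.87768980e-04,
       -1.61549471e+00, -3.33699606e-01]), 'joint_vel': array([-0.00100097,  0.00196579,  0.00011536,  0.00033092, -0.00066714,
        0.00163401]), 'tau': array([ 8.42511199e-04, -3.68197238e+01,  3.47424638e+01,  6.93239495e+00,
       -5.25468320e-03, -2.59173675e-06]), 'eef_pos': array([ 197.14726409, -566.34305154,  230.23998967]), 'orientation': array([ 5.23462658e-01, -3.09725002e+00, -2.79147305e-03]), 'force': array([-0.53540239, -0.86954154,  0.38723245]), 'moment': array([ 0.00875229, -0.0119056 , -0.01436385]), 'grasp_force': 0.0, 'finger_gap': 1.0025609197381888}
side [[0.99, -0.03, 0.11, 472.15], [-0.11, -0.49, 0.87, -946.01], [0.02, -0.87, -0.49, 616.5], [0.0, 0.0, 0.0, 1.0]]
board 0.74 [209. 174.] [451.  89.  92.]
board_low_end 0.94 [207. 174.] [445.  96.  92.]
board_high_end 0.57 [211. 178.] [457.  83.  85.]
toaster 0.8 [248. 140.] [576. 182. 161.]
cup 0.71 [217. 258.] [ 466. -255.   53.]
dish 0.74 [225. 309.] [ 479. -371.   12.]
timer 0.73 [286. 210.] [664. -48.  42.]
top [[0.02, -0.99, 0.11, 461.86], [-1.0, -0.02, 0.04, -63.84], [-0.03, -0.11, -0.99, 1134.39], [0.0, 0.0, 0.0, 1.0]]
board 0.61 [206. 242.] [459. 101. 102.]
board_low_end 0.7 [201. 246.] [448. 113. 111.]
board_high_end 0.6 [201. 240.] [461. 115. 114.]
toaster 0.79 [143. 209.] [534. 250. 179.]
cup 0.6 [326. 241.] [ 469. -224.   12.]
dish 0.76 [388. 238.] [ 478. -398.   11.]
timer 0.78 [256. 170.] [662. -23.  49.]
spoon 0.52 [224. 173.] [660.  71.   5.]
```

View pics/side0.png

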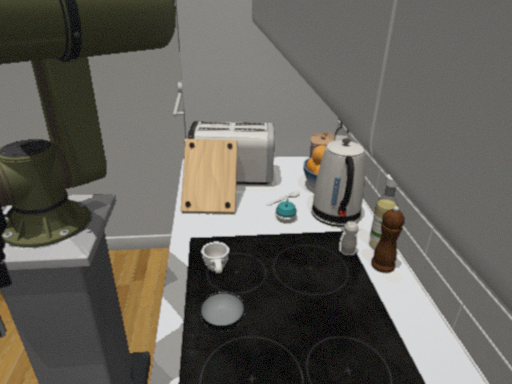

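View pics/top0.png

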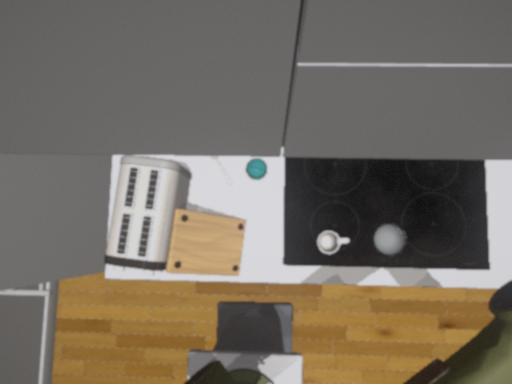

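```bash
cat > fit.py <<'E'
from h import *
def rect(pts):
    c,s,a=cv2.minAreaRect(pts.astype(np.float32)); return np.round(c,1),np.round(s,1),round(a,1),np.round(cv2.boxPoints((c,s,a))).tolist()
def inbox(W,x,y,z):
    return W[(W[...,0]>x[0])&(W[...,0]<x[1])&(W[...,1]>y[0])&(W[...,1]<y[1])&(W[...,2]>z[0])&(W[...,2]<z[1])]
E
python3 - <<'E'
from fit import *
T=np.load("top0.npy");S=np.load("side0.npy")
# toaster top
p=inbox(T,(300,720),(120,420),(172,195)); print("toaster top",len(p),rect(p[:,:2]),np.nanmedian(p[:,2]))
# board plane
for n,W in(("top",T),("side",S)):
    p=inbox(W,(330,650),(-20,165),(25,150)); 
    c=np.median(p,0)
    for _ in range(8):
        q=p[np.abs((p-c)@(np.linalg.svd(p-c)[2][2] if _==0 else nrm))<(15 if _<3 else 4)]; c=q.mean(0); nrm=np.linalg.svd(q-c,full_matrices=False)[2][2]
    nrm*=np.sign(nrm[2]); print(n,"board",len(q),len(p),c.round(1),nrm.round(3),q.min(0).round(),q.max(0).round())
    z=q[:,2]
    for a in(30,50,70,90,110,130): 
        b=q[abs(z-a)<6]; print(a, np.percentile(b,[2,98],axis=0).round().tolist() if len(b)>5 else None)
# worktop level, cup
p=inbox(T,(600,650),(-20,40),(-20,20)); print("worktop",np.median(p,0))
p=inbox(T,(400,560),(-330,-150),(-20,10)); print("hob",np.median(p[:,2]))
for n,W in(("top",T),("side",S)):
    p=inbox(W,(400,560),(-310,-150),(42,62)); print("cup rim",n,len(p),rect(p[:,:2]),np.median(p[:,2]))
    p=inbox(W,(400,560),(-310,-150),(20,62)); print("cup all",n,len(p),rect(p[:,:2]))
E
```

```text
toaster top 5631 (array([517.7, 290. ]), array([305.6, 247.3]), 0.1, [[365.0, 413.0], [365.0, 166.0], [671.0, 167.0], [670.0, 414.0]]) 179.12250587004974
top board 3223 3329 [451.3  93.5  91.1] [-0.071 -0.699  0.711] [366.  19.  25.] [537. 164. 150.]
30 [[369.0, 21.0, 25.0], [521.0, 45.0, 36.0]]
50 [[373.0, 40.0, 44.0], [523.0, 65.0, 56.0]]
70 [[374.0, 60.0, 64.0], [525.0, 84.0, 76.0]]
90 [[375.0, 81.0, 84.0], [526.0, 104.0, 96.0]]
110 [[379.0, 100.0, 104.0], [529.0, 125.0, 116.0]]
130 [[380.0, 121.0, 124.0], [531.0, 145.0, 136.0]]
side board 2795 3078 [451.8  86.9  86.3] [-0.072 -0.697  0.713] [367.  16.  25.] [536. 161. 150.]
30 [[368.0, 19.0, 25.0], [523.0, 43.0, 36.0]]
50 [[373.0, 38.0, 44.0], [523.0, 62.0, 56.0]]
70 [[377.0, 57.0, 64.0], [526.0, 82.0, 76.0]]
90 [[377.0, 78.0, 84.0], [527.0, 103.0, 95.0]]
110 [[380.0, 100.0, 104.0], [530.0, 123.0, 116.0]]
130 [[380.0, 117.0, 124.0], [532.0, 143.0, 136.0]]
worktop [623.83271675  11.96921384  -0.8599837 ]
hob 4.508154690993706
cup rim top 172 (array([ 470.7, -231.7]), array([60.1, 80.5]), 34.8, [[423.0, -216.0], [469.0, -282.0], [518.0, -248.0], [472.0, -182.0]]) 52.152645941314404
cup all top 286 (array([ 470.7, -231.7]), array([60.1, 80.5]), 34.8, [[423.0, -216.0], [469.0, -282.0], [518.0, -248.0], [472.0, -182.0]])
cup rim side 312 (array([ 469.8, -235.4]), array([59.9, 79.6]), 34.5, [[423.0, -220.0], [468.0, -285.0], [517.0, -251.0], [472.0, -186.0]]) 49.79777213503485
cup all side 583 (array([ 470.1, -236.3]), array([59.8, 81.6]), 33.7, [[423.0, -219.0], [468.0, -287.0], [518.0, -254.0], [472.0, -186.0]])
```

Run:
```python
from fit import *
T=np.load("top0.npy");S=np.load("side0.npy")
u=np.array([-.101,-.995,0]);w=np.array([.995,-.101,0])
p=inbox(S,(535,680),(100,220),(40,150)); d=p@u; 
print("toaster side face",len(p)); 
for z in (50,80,110,140):
    q=p[abs(p[:,2]-z)<12]; 
    if len(q)>5: print(z,len(q),np.percentile(q@u,[10,50,90]).round(1),np.polyfit(q[:,0],q[:,1],1).round(3), np.percentile(q@w,[5,95]).round())
p=inbox(T,(300,720),(175,420),(174,195)); print("toaster top u",np.percentile(p@u,[0.5,99.5]).round(),"w",np.percentile(p@w,[.5,99.5]).round())
for W,n in((T,"top"),(S,"side")):
    q=inbox(W,(340,520),(5,160),(20,165)); nr=np.array([-.0715,-.698,.712]); q=q[abs((q-[451.5,90.2,88.7])@nr)<5]
    print(n,"board w",np.percentile(q@w,[.5,50,99.5]).round(1))
# hob edge in top image: dark vs light worktop, rows 190..260
im=cv2.cvtColor(cv2.imread("pics/top0.png"),cv2.COLOR_BGR2GRAY)
for r in(190,210,230,250,262):
    g=im[r,262:310].astype(int); c=262+int(np.argmin(np.diff(g))); print(r,c,T[r,c].round(1))
```

```text
toaster side face 1190
50 222 [-233.7 -231.  -227.8] [-9.90000e-02  2.30809e+02] [523. 634.]
80 251 [-235.2 -232.1 -228.7] [-1.11000e-01  2.39028e+02] [523. 633.]
110 257 [-235.9 -232.8 -229.5] [-1.06000e-01  2.36756e+02] [523. 630.]
140 270 [-237.9 -234.2 -231. ] [-5.70000e-02  2.07894e+02] [523. 631.]
toaster top u [-476. -257.] w [336. 635.]
top board w [360.9 436.  511.1]
side board w [361.9 436.5 511.4]
190 283 [ 6.106e+02 -1.013e+02 -2.000e-01]
210 283 [ 552.1 -102.     4.6]
230 283 [ 494.8 -102.9    3.2]
250 283 [ 438.1 -103.7    6.4]
262 283 [ 404.5 -104.1    7.9]
```

>>> {"fn": "play_rows", "kwargs": {
  "targets": "0 0 0.18 20 60 0 25;0 0 0.36 50 120 0 25;0 0 0.54 90 170 0 25;0 0 0.72 120 220 0 25;0 0 0.9 160 270 0 25;0 0 1.05 190 320 0 25;0 0 1.135 215 370 0 25;0 0 1.135 235 420 0 25;0 0 1.135 241 470 0 25;0 0 1.135 241 510 -20 25;0 0 1.135 241 530 -70 25;0 0 1.135 241 532 -120 25;0 0 1.135 241 532 -170 25;0 0 1.135 241 532 -200 25;0 0 1.135 241 532 -200 25"
}}

```text
time_s: 2.78
eef_pos: [436.5, -35.1, 29.3]
orientation: [2.104, -2.328, -0.003]
force: [-0.0, -0.9, 0.4]
finger_gap: 0.299
grasp_force: 0.0
```

>>> {"fn": "play_rows", "kwargs": {
  "targets": "0 0 0 0 0 -15 25;0 0 0 0 0 -26 25;0 0 0 2 20 -26 25;0 0 0 3 30 -26 25;0 0 0 4 40 -26 25;0 0 0 5 48 -26 25;0 0 0 6 56 -26 25;0 0 0 6.5 64 -26 25;0 0 0 7 72 -26 25;0 0 0 8 80 -26 25;0 0 0 9 88 -26 25;0 0 0 9.5 94 -26 25;0 0 0 10 100 -26 25"
}}

```text
time_s: 4.4
eef_pos: [448.2, 65.7, 5.3]
orientation: [2.106, -2.331, -0.0]
force: [-0.2, -2.1, -0.6]
finger_gap: 0.295
grasp_force: 1.2
```

Run:
```python
from h import *
print(manip.get_state()["force"]); im,W=cloud("side"); np.save("side1.npy",W); save(im[100:300,130:380].repeat(2,0).repeat(2,1),"pics/s1.png")
```

```text
[-0.23271618 -2.05961791 -0.57759386]
```

View pics/s1.png

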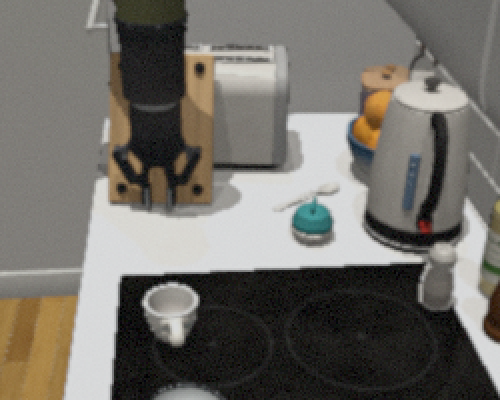

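>>> {"fn": "play_rows", "kwargs": {
  "targets": "0.15 -0.015 0 -1 -10 5 25;0.3 -0.03 0 -1.5 -15 6 25;0.45 -0.045 0 -1.5 -15 6 25;0.6 -0.06 0 -1 -10 6 25;0.6 -0.06 0 0 0 6 25;0.6 -0.06 0 1 10 6 25;0.6 -0.06 0 2 20 6 25;0.6 -0.06 0 3 30 6 25;0.6 -0.06 0 4 40 6 25;0.6 -0.06 0 5 50 6 25;0.6 -0.06 0 6 58 6 25;0.6 -0.06 0 7 66 6 25;0.6 -0.06 0 7.4 73 6 25;0.6 -0.06 0 8 79 6 25;0.6 -0.06 0 8 79 6 25"
}}

```text
time_s: 6.32
eef_pos: [456.2, 145.1, 11.5]
orientation: [-1.771, 1.958, 0.552]
force: [1.2, 0.7, -0.7]
finger_gap: 0.29
grasp_force: 0.0
```

```bash
cat > st.py <<'E'
from fit import *
import sys
u=np.array([-.101,-.995,0]);w=np.array([.995,-.101,0])
s=manip.get_state(); print(s["time_s"],s["qpos"].round(2),s["force"].round(1)," tcp u,w",(s["eef_pos"]@u).round(1),(s["eef_pos"]@w).round(1))
im,W=cloud("side"); save(im[90:250,130:380].repeat(2,0).repeat(2,1),sys.argv[1])
p=inbox(W,(535,680),(100,260),(40,150)); print("toaster u",np.median(p@u))
for z in range(20,230,20):
    q=inbox(W,(350,530),(60,260),(z-6,z+6)); q=q[(q@w>365)&(q@w<385)|(q@w>490)&(q@w<508)]
    if len(q)>3: print(z,[ (np.median(t@u).round(1),len(t)) for t in (q[q@w<440],q[q@w>440]) if len(t)])
E
python3 st.py pics/s2.png
```

```text
6.325 [ 0.26 -0.25 -0.49 -0.62 -1.17 -0.15] [ 1.2  0.7 -0.7]  tcp u,w -190.4 439.3
toaster u -232.66205885795566
20 [(np.float64(-195.5), 19), (np.float64(-192.3), 15)]
40 [(np.float64(-198.2), 1), (np.float64(-199.4), 9)]
60 [(np.float64(-170.2), 6)]
80 [(np.float64(-202.4), 25), (np.float64(-199.5), 35)]
100 [(np.float64(-173.5), 16), (np.float64(-201.9), 35)]
120 [(np.float64(-205.7), 8), (np.float64(-207.5), 16)]
140 [(np.float64(-207.1), 1), (np.float64(-209.5), 23)]
160 [(np.float64(-210.9), 20)]
180 [(np.float64(-214.6), 21)]
200 [(np.float64(-214.5), 18)]
220 [(np.float64(-217.2), 27)]
```

>>> {"fn": "play_rows", "kwargs": {
  "targets": "0 0 0 0.6 6 0 25;0 0 0 0.6 6 0 25;0 0 0 0.6 6 0 25;0 0 0 0 -6 0 25;0 0 0 -3 -30 5 25;0 0 0 -8 -80 40 60;0 0 0 -9 -95 100 80;-0.15 0.015 0 -9 -95 160 80;-0.3 0.03 0 -9 -95 220 80;-0.45 0.045 0 -9 -95 260 80;-0.6 0.06 0 -9 -95 260 80;-0.6 0.06 0 -9 -95 260 80"
}}

```text
time_s: 7.88
eef_pos: [446.9, 50.6, 270.4]
orientation: [2.109, -2.324, 0.0]
force: [0.4, 0.1, -0.7]
finger_gap: 0.933
grasp_force: 0.0
```

```bash
python3 st.py pics/s3.png
python3 - <<'E'
from fit import *
u=np.array([-.101,-.995,0]);w=np.array([.995,-.101,0])
for n in("top","side"):
    im,W=cloud(n)
    q=inbox(W,(340,540),(140,260),(222,245)); 
    if len(q): print(n,len(q),"u",np.percentile(q@u,[2,50,98]).round(1),"w",np.percentile(q@w,[2,98]).round(1),"z",np.median(q[:,2]).round(1),rect(q[:,:2])[:3])
print(manip.get_state()["eef_pos"],manip.get_state()["orientation"])
E
```

```text
7.875 [ 0.57 -0.35 -0.19  0.   -1.73 -0.66] [ 0.4  0.1 -0.7]  tcp u,w -95.5 439.5
toaster u -232.671498565991
20 [(np.float64(-200.9), 19), (np.float64(-197.5), 20)]
40 [(np.float64(-203.1), 20), (np.float64(-203.4), 20)]
60 [(np.float64(-206.0), 18), (np.float64(-204.3), 17)]
80 [(np.float64(-207.9), 25), (np.float64(-206.4), 19)]
100 [(np.float64(-209.2), 20), (np.float64(-207.6), 16)]
120 [(np.float64(-211.1), 23), (np.float64(-209.9), 20)]
140 [(np.float64(-211.9), 27), (np.float64(-211.3), 21)]
160 [(np.float64(-212.6), 20), (np.float64(-212.4), 24)]
180 [(np.float64(-212.1), 23), (np.float64(-213.2), 25)]
200 [(np.float64(-213.5), 20), (np.float64(-213.1), 19)]
220 [(np.float64(-216.0), 24), (np.float64(-216.1), 21)]
top 31 u [-232.2 -225.2 -217.4] w [505.9 518.1] z 228.3 (array([531.1, 172. ]), array([13.9, 13.2]), 72.9)
side 183 u [-227.2 -218.8 -213.9] w [364.6 515. ] z 227.1 (array([459.5, 175.2]), array([ 16.3, 156.9]), 84.5)
[447.00898555  48.88952886 271.01514092] [-2.10587551e+00  2.33115555e+00  2.06282299e-03]
```

View pics/s3.png

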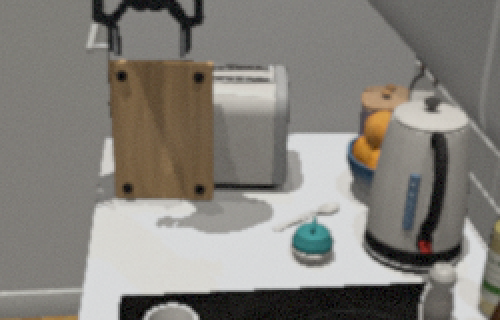

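>>> {"fn": "play_rows", "kwargs": {
  "targets": "0 0 0.18 0 0 20 85;0 0 0.36 0 0 20 85;0 0 0.54 0 0 20 85;0 0 0.72 0 10 20 85;0 0 0.9 3 30 20 85;0 0 1.08 5 50 20 85;0 0 1.26 7 75 20 85;0 0 1.44 9 100 20 85;0 0 1.57 12 126 10 85;0 0 1.57 12 126 -20 85;0 0 1.57 12 126 -50 85;0 0 1.57 12 126 -70 85;0 0 1.57 12 126 -76 85;0 0 1.57 12 126 -76 85"
}}

```text
time_s: 9.78
eef_pos: [459.5, 174.6, 195.8]
orientation: [-3.137, 0.162, -0.001]
force: [0.1, -0.0, 0.1]
finger_gap: 0.998
grasp_force: 0.0
```

```bash
python3 st.py pics/s4.png|head -3
```

```text
9.775 [ 0.77 -0.26 -0.25 -0.   -1.57  0.69] [ 0.1 -0.   0.1]  tcp u,w -220.1 439.6
toaster u -232.57751703540316
20 [(np.float64(-198.3), 16), (np.float64(-197.2), 17)]
```

View pics/s4.png

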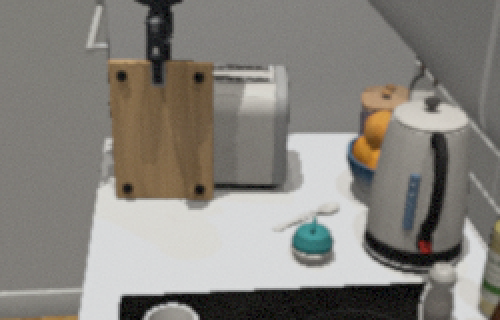

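>>> {"fn": "play_rows", "kwargs": {
  "targets": "-0.07 0.007 0 0 0 0 60;-0.07 0.007 0 0 0 0 30;-0.07 0.007 0 0 0 0 13;-0.07 0.007 0 0 0 0 8;-0.07 0.007 0 0 0 0 8;-0.07 0.007 0 0 0 0 8;-0.07 0.007 0 0 0 0 8;-0.07 0.007 0 0 0 0 8"
}}

```text
time_s: 10.82
eef_pos: [459.4, 175.4, 195.9]
orientation: [3.068, -0.156, -0.003]
force: [1.3, 0.4, 4.8]
finger_gap: 0.166
grasp_force: 59.7
```

```bash
python3 st.py pics/s5.png; python3 -c "
from h import *
s=manip.get_state();print(s['eef_pos'],s['finger_gap'],s['grasp_force'],s['moment'])"
```

```text
10.825 [ 0.81 -0.22 -0.24  0.04 -1.61  0.66] [1.3 0.4 4.8]  tcp u,w -220.9 439.4
toaster u -232.53913529987537
20 [(np.float64(-197.9), 18), (np.float64(-196.6), 17)]
40 [(np.float64(-203.0), 22), (np.float64(-202.0), 17)]
60 [(np.float64(-203.7), 21), (np.float64(-202.8), 18)]
80 [(np.float64(-205.5), 19), (np.float64(-205.9), 19)]
100 [(np.float64(-207.3), 23), (np.float64(-205.8), 17)]
120 [(np.float64(-206.4), 25), (np.float64(-208.4), 17)]
140 [(np.float64(-208.7), 22), (np.float64(-208.3), 18)]
160 [(np.float64(-210.7), 21), (np.float64(-210.3), 24)]
180 [(np.float64(-212.2), 29), (np.float64(-212.0), 26)]
200 [(np.float64(-212.1), 24), (np.float64(-210.4), 19)]
220 [(np.float64(-213.7), 28), (np.float64(-214.2), 27)]
[459.46524323 175.4324192  195.92008294] 0.16962296616482953 59.754536747932434 [ 0.35691228 -0.21580748  0.04066242]
```

Run:
```python
import numpy as np
u=np.array([-.101,-.995]); 
def row(phi):
    c,s=np.cos(phi),np.sin(phi); du,dz=-19.9,195.9
    lift=min(5,phi/.1*5); sh=-8*np.clip((phi-.2)/.4,0,1)
    U=du*c+dz*s-du+sh; Z=dz*c-du*s-dz+lift
    return np.r_[.995*phi,-.101*phi,U*u,Z].round(3)
for p in [.05,.1,.15,.2,.28,.36,.44,.52,.6,.7,.8,.9,1.0,1.1,1.2,1.28,1.354]: r=row(p);print(p,r[:2],r[2:].round(0))
```

```text
0.05 [ 0.05  -0.005] [ -1. -10.   3.]
0.1 [ 0.1  -0.01] [ -2. -20.   6.]
0.15 [ 0.149 -0.015] [ -3. -29.   6.]
0.2 [ 0.199 -0.02 ] [ -4. -39.   5.]
0.28 [ 0.279 -0.028] [ -5. -53.   3.]
0.36 [ 0.358 -0.036] [ -7. -67.  -1.]
0.44 [ 0.438 -0.044] [ -8. -80.  -5.]
0.52 [ 0.517 -0.053] [ -9. -93. -11.]
0.6 [ 0.597 -0.061] [ -11. -106.  -18.]
0.7 [ 0.696 -0.071] [ -12. -122.  -28.]
0.8 [ 0.796 -0.081] [ -14. -138.  -40.]
0.9 [ 0.896 -0.091] [ -15. -152.  -54.]
1.0 [ 0.995 -0.101] [ -17. -165.  -68.]
1.1 [ 1.094 -0.111] [ -18. -177.  -84.]
1.2 [ 1.194 -0.121] [ -19. -186. -101.]
1.28 [ 1.274 -0.129] [ -20. -193. -116.]
1.354 [ 1.347 -0.137] [ -20. -198. -129.]
```

>>> {"fn": "play_rows", "kwargs": {
  "targets": "0.05 -0.005 0 -1 -10 3 8;0.1 -0.01 0 -2 -20 6 8;0.15 -0.015 0 -3 -29 6 8;0.2 -0.02 0 -4 -39 5 8;0.28 -0.028 0 -5 -53 3 8;0.36 -0.036 0 -7 -67 -1 8;0.44 -0.044 0 -8 -80 -5 8;0.52 -0.053 0 -9 -93 -11 8;0.6 -0.061 0 -11 -106 -18 8;0.7 -0.071 0 -12 -122 -28 8;0.8 -0.081 0 -14 -138 -40 8;0.9 -0.091 0 -15 -152 -54 8;1 -0.101 0 -17 -165 -68 8;1 -0.101 0 -17 -165 -68 8"
}}

```text
time_s: 12.62
eef_pos: [440.3, 9.2, 123.1]
orientation: [-2.201, 0.122, -0.047]
force: [0.2, 0.0, -4.1]
finger_gap: 0.166
grasp_force: 59.7
```

```bash
cat > lie.py <<'E'
from fit import *
import sys
u=np.array([-.101,-.995,0]);w=np.array([.995,-.101,0])
s=manip.get_state(); print(s["time_s"],s["qpos"].round(2),s["force"].round(1),s["eef_pos"].round(1)," tcp u,w",(s["eef_pos"]@u).round(1),(s["eef_pos"]@w).round(1),s["finger_gap"].round(3))
im,W=cloud("top"); np.save("t.npy",W); save(im[150:300,90:340].repeat(2,0).repeat(2,1),sys.argv[1]+"t.png")
q=inbox(W,(330,560),(-110,240),(8,170)); q=q[(q@u>-222)&(q@w>370)&(q@w<405)]
print("board top z(u)=",np.polyfit(q@u,q[:,2],1).round(3),len(q),"u",np.percentile(q@u,[1,99]).round(1))
im,W=cloud("side"); save(im[90:290,130:380].repeat(2,0).repeat(2,1),sys.argv[1]+"s.png")
p=inbox(W,(535,680),(100,260),(40,150)); print("toaster u",np.median(p@u))
E
python3 lie.py pics/a
```

```text
Traceback (most recent call last):
  File "lie.py", line 4, in <module>
    s=manip.get_state(); print(s["time_s"],s["qpos"].round(2),s["force"].round(1),s["eef_pos"].round(1)," tcp u,w",(s["eef_pos"]@u).round(1),(s["eef_pos"]@w).round(1),s["finger_gap"].round(3))
                                                                                                                                                                       ^^^^^^^^^^^^^^^^^^^^^
AttributeError: 'float' object has no attribute 'round'
```

```bash
sed -i 's/s\["finger_gap"\].round(3)/s["finger_gap"]/' lie.py; python3 lie.py pics/a
```

```text
12.625 [-0.33 -0.13 -0.25 -0.91 -1.68  1.8 ] [ 0.2  0.  -4.1] [440.3   9.2 123.1]  tcp u,w -53.6 437.2 0.16622612999455572
board top z(u)= [  0.721 170.602] 882 u [-212.6  -25.5]
toaster u -232.58383935335442
```

View pics/as.png

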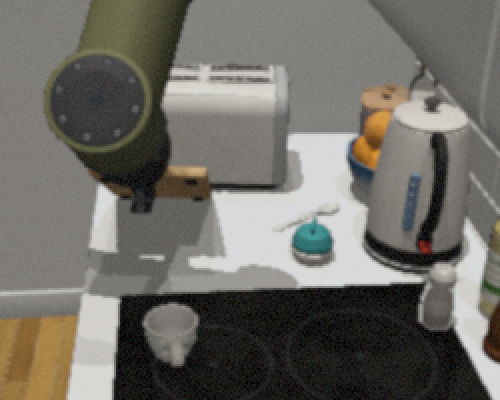

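Run:
```python
from fit import *
im,W=cloud("side")
for y in range(-320,0,20):
    q=inbox(W,(250,700),(y,y+20),(62,700)); q=q[q[:,2]>62]
    if len(q)>3: print(y,len(q),"x",np.percentile(q[:,0],[1,99]).round(),"zmin",np.percentile(q[:,2],[1,10]).round())
```

```text
-320 1223 x [366. 602.] zmin [303. 344.]
-300 570 x [375. 602.] zmin [288. 298.]
-280 950 x [401. 602.] zmin [267. 293.]
-260 1185 x [388. 601.] zmin [265. 301.]
-240 1206 x [398. 602.] zmin [249. 417.]
-220 1107 x [408. 601.] zmin [232. 435.]
-200 1438 x [388. 601.] zmin [219. 466.]
-180 2248 x [326. 601.] zmin [213. 480.]
-160 2292 x [257. 601.] zmin [452. 476.]
-140 1268 x [250. 601.] zmin [366. 465.]
-120 426 x [251. 602.] zmin [132. 145.]
-100 226 x [254. 602.] zmin [131. 141.]
-80 117 x [252. 603.] zmin [130. 489.]
-60 69 x [442. 604.] zmin [129. 135.]
-40 159 x [448. 603.] zmin [132. 139.]
-20 142 x [361. 603.] zmin [120. 123.]
```

>>> {"fn": "play_rows", "kwargs": {
  "targets": "0 0 0 0 0 -3 8;0 0 0 0 0 -3 20;0 0 0 0 0 -3 30;0 0 0 0 0 -3 45;0 0 0 0 0 -3 45;0 0 0 0 -4 -8 45;0 0 0 -1 -9 -17 45;0 0 0 -1 -14 -26 45;0 0 0 -2 -18 -35 45;0 0 0 -2 -21 -43 45;0 0 0 -2 -24 -52 45;0 0 0 -3 -27 -61 45;0 0 0 -3 -30 -70 45;0 0 0 -3 -32 -78 45;0 0 0 -3 -35 -84 45;0 0 0 -3 -35 -84 45"
}}

```text
time_s: 14.78
eef_pos: [439.0, -24.7, 42.7]
orientation: [-2.204, 0.113, -0.055]
force: [-0.5, 0.4, -1.0]
finger_gap: 0.532
grasp_force: 0.6
```

```bash
python3 lie.py pics/b
```

```text
14.775 [-0.39  0.03 -0.27 -0.88 -1.62  1.97] [-0.5  0.4 -1. ] [439.  -24.7  42.7]  tcp u,w -19.7 439.3 0.5316666060616358
board top z(u)= [ 0.168 53.636] 1030 u [-209.    13.6]
toaster u -232.55300803784095
```

View pics/bs.png

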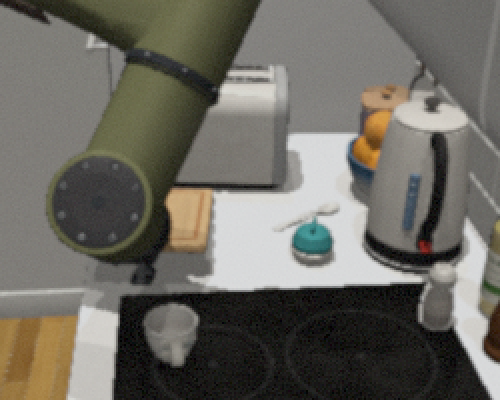

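>>> {"fn": "play_rows", "kwargs": {
  "targets": "0 0 0 0 -2 -6 45;0 0 0 0 -3 -11 45;0 0 0 -1 -8 -12 45;0 0 0 -1 -14 -12 45;0 0 0 -2 -20 -13 45;0 0 0 -3 -26 -13 45;0 0 0 -3 -32 -13 45;0 0 0 -4 -38 -13 45;0 0 0 -4 -38 -13 45"
}}

```text
time_s: 16.0
eef_pos: [435.2, -63.1, 30.3]
orientation: [-2.205, 0.113, -0.056]
force: [0.2, -0.5, -0.9]
finger_gap: 0.527
grasp_force: 0.0
```

```bash
python3 lie.py pics/c
```

```text
16.0 [-0.45  0.1  -0.22 -0.86 -1.65  2.04] [ 0.2 -0.5 -0.9] [435.2 -63.1  30.3]  tcp u,w 18.8 439.4 0.5270400076662745
board top z(u)= [ 0.    20.604] 1022 u [-205.8   18.4]
toaster u -232.49588012848767
```

>>> {"fn": "play_rows", "kwargs": {
  "targets": "0 0 0 0 0 0 45;0 0 0 0 0 0 45;0 0 0 -2 -15 15 45;0 0 0 -3 -25 50 45;-0.15 0.015 0 -3 -30 100 60;-0.3 0.03 0 -3 -30 150 85;-0.45 0.046 0 -3 -30 190 85;-0.6 0.06 0 -3 -30 210 85;-0.75 0.075 0 -3 -30 210 85;-0.93 0.094 0 -3 -30 210 85;-0.93 0.094 0 -3 -30 210 85"
}}

```text
time_s: 17.48
eef_pos: [432.1, -90.6, 241.0]
orientation: [3.135, -0.151, 0.001]
force: [-1.1, -0.5, -0.4]
finger_gap: 0.998
grasp_force: 0.0
```

```bash
python3 lie.py pics/d
python3 - <<'E'
from fit import *
T=np.load("t.npy")
S0=np.load("side0.npy"); T0=np.load("top0.npy")
for n,W in(("top",T),("top0",T0),("side0",S0)):
    p=inbox(W,(400,560),(-310,-150),(46,60))
    if len(p)<20: print(n,len(p)); continue
    from scipy.optimize import least_squares
    xy=p[:,:2]; f=lambda c:np.hypot(*(xy-c).T)-29.5
    c=least_squares(f,np.median(xy,0),loss="soft_l1",f_scale=1.5).x
    r=np.hypot(*(xy-c).T); h=xy[r>36]; d=h.mean(0)-c
    print(n,c.round(1),"handle n",len(h),"dir deg",np.degrees(np.arctan2(d[1],d[0])).round(1),r.max().round(1), np.median(p[:,2]).round(1))
s=manip.get_state();print(s["orientation"].round(3))
# board width extents
u=np.array([-.101,-.995,0]);w=np.array([.995,-.101,0])
q=inbox(T,(330,560),(-120,190),(14,28)); print("board",len(q),rect(q[:,:2]))
E
```

```text
17.475 [ 0.26 -0.39 -0.28  0.   -1.69  1.22] [-1.1 -0.5 -0.4] [432.1 -90.6 241. ]  tcp u,w 46.5 439.1 0.9981023277259808
top [ 465.  -225.5] handle n 28 dir deg -83.3 53.7 52.1
top0 [ 464.7 -224.9] handle n 25 dir deg -83.5 50.7 52.4
side0 [ 464.6 -228.2] handle n 37 dir deg -82.9 52.3 51.1
[-3.138e+00  1.540e-01 -1.000e-03]
board 2048 (array([472.3,  62. ]), array([254.4, 123.4]), 80.7, [[391.0, -54.0], [513.0, -73.0], [554.0, 178.0], [432.0, 197.0]])Traceback (most recent call last):
  File "lie.py", line 7, in <module>
    print("board top z(u)=",np.polyfit(q@u,q[:,2],1).round(3),len(q),"u",np.percentile(q@u,[1,99]).round(1))
                            ~~~~~~~~~~^^^^^^^^^^^^^^
    raise TypeError("expected non-empty vector for x")
TypeError: expected non-empty vector for x
```

>>> {"fn": "play_rows", "kwargs": {
  "targets": "0 0 -0.18 5 -20 0 85;0 0 -0.36 10 -40 0 85;0 0 -0.54 15 -60 -10 85;0 0 -0.72 20 -80 -30 85;0 0 -0.9 25 -100 -60 85;0 0 -1.08 30 -120 -90 85;0 0 -1.26 33 -136 -120 85;0 0 -1.36 33 -136 -150 85;0 0 -1.36 33 -136 -150 85"
}}

```text
time_s: 18.65
eef_pos: [463.2, -229.9, 88.4]
orientation: [2.335, -2.1, -0.007]
force: [-0.8, 1.1, 0.7]
finger_gap: 0.998
grasp_force: 0.0
```

Run:
```python
from fit import *
s=manip.get_state();print(s["eef_pos"],s["orientation"].round(3))
im,W=cloud("side"); save(im[200:350,150:350].repeat(3,0).repeat(3,1),"pics/e.png")
im,W=cloud("top");np.save("t.npy",W); save(im,"pics/et.png")
u=np.array([-.101,-.995,0]);w=np.array([.995,-.101,0])
q=inbox(W,(330,560),(-100,188),(14,28)); q=q[q@u>-225]; print("board",len(q),rect(q[:,:2]),np.percentile(q@u,[1,99]),np.percentile(q@w,[1,99]))
print("plane",np.linalg.lstsq(np.c_[q[:,:2],np.ones(len(q))],q[:,2],rcond=None)[0].round(4))
```

```text
[ 463.1697408  -229.94776406   88.36913808] [ 2.335 -2.1   -0.007]
board 1478 (array([452. , 114.2]), array([100.2, 159.9]), 84.4, [[368.0, 72.0], [527.0, 56.0], [537.0, 156.0], [377.0, 172.0]]) [-208.30207875 -112.89614991] [359.85666034 516.04561832]
plane [ 7.00000e-04 -5.70000e-03  2.08925e+01]
```

View pics/e.png

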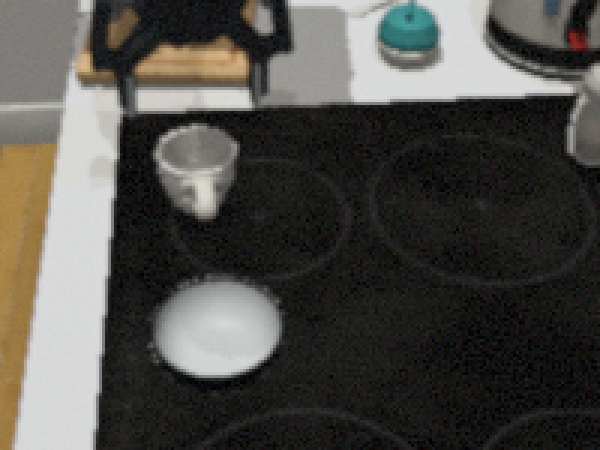

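>>> {"fn": "play_rows", "kwargs": {
  "targets": "0 0 0 2 3 0 85;0 0 0 2 3 -30 85;0 0 0 2 3 -60 85;0 0 0 2 3 -72 85;0 0 0 2 3 -72 85;0 0 0 2 3 -72 70;0 0 0 2 3 -72 62;0 0 0 2 3 -72 50;0 0 0 2 3 -72 50;0 0 0 2 3 -72 50;0 0 0 2 3 -72 50"
}}

```text
time_s: 20.12
eef_pos: [467.7, -226.0, 20.0]
orientation: [-2.339, 2.097, -0.003]
force: [-2.9, 0.7, 6.0]
finger_gap: 0.681
grasp_force: 63.0
```

>>> {"fn": "play_rows", "kwargs": {
  "targets": "0 0 0 0 0 10 50;0 0 0 0 0 30 50;0 0 0 0 0 55 50;0 0 0 -2 20 75 50;0 0 0 -5 55 80 50;0 0 0 -8 90 80 50;0 0 0 -11 130 80 50;0 0 0 -14 170 80 50;0 0 0 -18 210 80 50;0 0 0 -20 245 80 50;0 0 0 -22 265 75 50;0 0 0 -22 273 60 50;0 0 0 -22 273 45 50;0 0 0 -22 273 30 50;0 0 0 -22 273 23 50;0 0 0 -22 273 20 50;0 0 0 -22 273 20 50"
}}

```text
time_s: 22.25
eef_pos: [445.3, 47.1, 38.4]
orientation: [-2.339, 2.098, -0.0]
force: [0.1, -0.1, -0.0]
finger_gap: 0.684
grasp_force: 64.3
```

Run:
```python
from fit import *
s=manip.get_state();print(s["eef_pos"],s["orientation"].round(3),s["finger_gap"],s["force"])
im,W=cloud("side"); save(im[100:250,130:330].repeat(3,0).repeat(3,1),"pics/f.png")
```

```text
[445.32610894  47.14767272  38.41859778] [-2.339  2.098 -0.   ] 0.6843552129309854 [ 1.18629527e-01 -7.64560009e-02 -1.05206428e-04]
```

View pics/f.png

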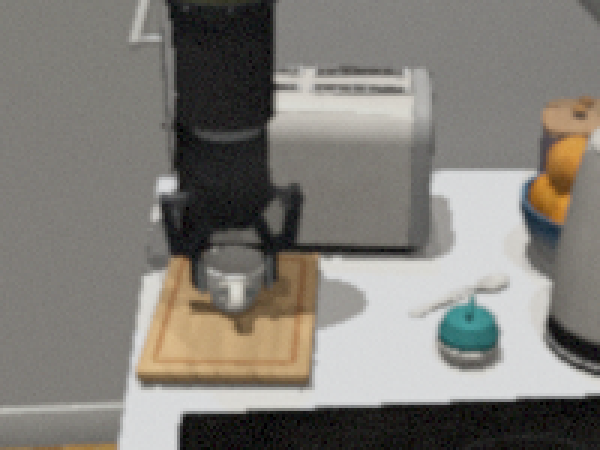

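>>> {"fn": "play_rows", "kwargs": {
  "targets": "0 0 0 0 0 -1 50;0 0 0 0 0 -2 50;0 0 0 0 0 -2 50;0 0 0 0 0 -2 50"
}}

```text
time_s: 22.8
eef_pos: [445.2, 47.4, 36.3]
orientation: [2.339, -2.097, 0.0]
force: [-1.0, -1.3, -1.2]
finger_gap: 0.68
grasp_force: 64.3
```

>>> {"fn": "play_rows", "kwargs": {
  "targets": "0 0 0 0 0 -1 50;0 0 0 0 0 -2 50;0 0 0 0 0 -2 50;0 0 0 0 0 -2 50"
}}

```text
time_s: 23.3
eef_pos: [445.4, 47.4, 35.8]
orientation: [-2.339, 2.097, -0.001]
force: [-6.7, 0.8, 9.6]
finger_gap: 0.681
grasp_force: 65.1
```

>>> {"fn": "play_rows", "kwargs": {
  "targets": "0 0 0 0 0 1 50;0 0 0 0 0 1 50;0 0 0 0 0 1 64;0 0 0 0 0 1 72;0 0 0 0 0 1 85;0 0 0 0 0 1 85;0 0 0 0 0 10 85;0 0 0 0 0 40 85;0 0 0 0 0 80 85;0 0 0 0 0 130 85;0 0 0 0 -40 170 85;0 0 0 0 -100 190 85;0 0 0 0 -160 190 85;0 0 0 0 -220 190 85;0 0 0 0 -260 190 85;0 0 0 0 -280 190 85"
}}

```text
time_s: 25.3
eef_pos: [444.6, -234.8, 224.7]
orientation: [2.336, -2.1, 0.0]
force: [-0.4, 0.0, -0.8]
finger_gap: 0.994
grasp_force: 0.0
```

Run:
```python
from fit import *
u=np.array([-.101,-.995,0]);w=np.array([.995,-.101,0])
im,W=cloud("side"); save(im[100:250,130:330].repeat(3,0).repeat(3,1),"pics/g.png")
im,W=cloud("top")
q=inbox(W,(330,560),(-100,188),(14,28)); q=q[q@u>-225]; print("board",len(q),rect(q[:,:2]),np.percentile(q@u,[1,99]),np.percentile(q@w,[1,99]))
print("plane",np.linalg.lstsq(np.c_[q[:,:2],np.ones(len(q))],q[:,2],rcond=None)[0].round(4))
p=inbox(W,(390,500),(-20,110),(60,80)); print("cup rim",len(p),np.median(p,0).round(1),rect(p[:,:2])[:2],np.linalg.lstsq(np.c_[p[:,:2],np.ones(len(p))],p[:,2],rcond=None)[0].round(3))
```

```text
board 762 (array([452.8, 137.1]), array([166. ,  73.5]), 4.4, [[367.0, 167.0], [373.0, 94.0], [538.0, 107.0], [533.0, 180.0]]) [-208.56371452 -137.78839691] [359.43795129 516.37718561]
plane [-1.70000e-03 -1.28000e-02  2.28974e+01]
cup rim 0 [nan nan nan] (array([0., 0.]), array([0., 0.])) [0. 0. 0.]
  return _methods._mean(a, axis=axis, dtype=dtype,
  ret = um.true_divide(
```

View pics/g.png

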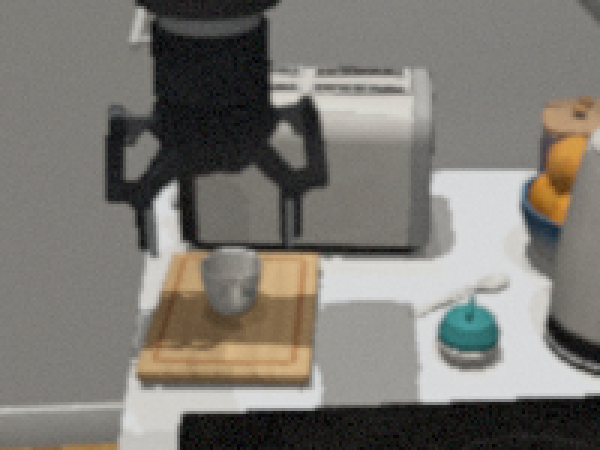

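```bash
python3 -c "
from cell import manip
print(manip.hand_in())"
```

```text
the job is handed in; nothing more can be done
None
```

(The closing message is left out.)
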